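# Swing the serving board home on its pin and set the spice jar on it

### The arm

A 6-joint arm with a two-finger parallel gripper is mounted at the origin on a cart in front of the work surface, level with it; the furniture and walls round the work are solid. World frame = base frame: x ahead of the robot, y to its left, z up, the work surface at z = 0. Lengths are in m, angles in degrees, forces in N, time in s.
With the tool pointing down it reaches from about 0.375 to 0.925 m from the base axis. Payload 5.7 kg.
Tool frame: the origin (TCP) lies on the mounting face of the last link; the fingertips stand 173 mm ahead of it and the grasp point (between the pads) lies 155 mm ahead of it (tips_ahead is the distance from the TCP to the fingertips, in m); y points along the fingers, x is the direction in which the jaws open and shut, and the axes are right-handed (so a half turn about y gives the same grasp; the last joint's range is limited). The gripper opens to 85 mm and grips with 20 to 120 N. Pads are 22 mm wide; open, the fingers measure 114 mm over their backs; the gripper's body (76 mm by 85 mm) begins 54 mm behind the grasp point. The pads swing forward as they close: fully open they stand 13 mm farther back than shut.
Start: joints at [62.504, 20.558, 86.54, -0, 72.909, -6.595], TCP at [0.214, 0.561, 0.405] pointing down, gripper open.
Joint ranges: [-170.27, 170.27], [-57.76, 135], [12.27, 136.19], [-55.21, 235.2], [11.17, 155.16], [-170.74, 170.74]. Speed limits (degrees/s): [136.94, 136.94, 180, 180, 180, 180].

### API

Orientations are given as a 3x3 rotation matrix whose columns are the frame's x, y, z axes.
In Python, from bench import * gives the robot as it stands.
- The arm moves only by the shell command python3 -m creep 'ROWS' [OPENING] [FORCE]. ROWS is JSON, a list that holds one entry, the list of rows, each a list of 6 numbers: the shift along the tool's x, y, z in units of 50 cm (1.0 is 50 cm), then the turn, a rotation vector about the tool's x, y, z in units of 360 degrees (1.0 is 360 degrees). A call has 1 to 5 rows; each row shifts and turns the commanded pose from where the row before left it, along the tool's axes as they then stand; what a row does not reach is not made up. A row lasts 1/12 s, in which the tool goes at most 41.7 mm and 7.16 degrees, less where a joint would pass 70% of its speed; a pose out of reach is approached as far as the arm can. A call with a number of a shift or a turn outside -1 to 1 is refused whole. A call with a gripper value outside its range is refused whole. OPENING is the opening, from 0 (shut) to 1 (fully open), set as the call begins (- or left out, the last holds). The fingers move at their own pace and stop on an object; FORCE is the grip in N (left out, the last holds). Time passes only in rows, so rows that do not move let the fingers close. It gives the time, the measured TCP pose, the force and the opening at its end, in the units of the state.
- observe(): the state, without advancing time (a new reading comes with each control period).
- camera(name): name is "scene" or "top" or "wrist"; returns a dict with "pixels" (400x640x3 uint8, red, green, blue), "fx", "fy", "cx", "cy" (pixels), "R" (3x3) and "t" (3): a world point X has camera coordinates R X + t; the wrist camera has in their place "hand_eye" (4x4, takes a point from camera to tool coordinates, whose origin is the TCP and whose axes are the tool frame's). Camera axes: x right, y down, z forward; pixel columns grow to the right and rows downward; lengths in m; the calibration is good to about 2 mm. The wrist camera is an equidistant fisheye: a pixel r from the principal point sees the ray r / f radians off the axis. A picture is of the moment at which its call begins: read the wrist's pose just before it. There is no depth.
- finish_job(): hands the job in, once; it reports no verdict.
The state is a dict: "time": time; "joint_pos": joint angles; "dq": joint speeds; "tau": joint torques, N m; "ee_pos": TCP position; "ee_rot": TCP orientation; "force": force on the tool from outside, world axes, zero at the start; "torque": the same for the moment, N m; "grip_width": finger opening in m.
Only numpy, scipy, OpenCV 4.12 (cv2) and the standard library are available. Lean on these libraries where they do the work, as an engineer would, in place of code of your own. Each camera call takes 0.05 s, during which the arm holds its last target.

### The job

The serving board's notched end sits on the steel pivot pin. Push the board so that it swings about that pin until its long side lies against the black stop pin, keeping the notch fully seated on the pivot pin and the board flat on the table. Then gently set the slim spice jar upright on the board's round inlay and let go, leaving the board home against the stop pin; do not disturb the mustard jar, the mug or the glass.

Things in the scene. Friction and masses are not known exactly. Their poses are not given: they have to be found in the camera images.
- pin_set: Two upright pins fixed in the table. Origin: foot centre of the pivot pin (bright steel, 14 mm diameter, 46 mm tall, head 19 mm across from 37 mm up). z up. x axis: the heading the board must end at; the board is home when its x axis is parallel to this one and its long side touches the stop pin, at x = 170, y = +72 mm in this frame.
- stop_pin (a point): Foot centre (on the table) of the stop pin: black rubber sleeve 14 mm in diameter, steel top, 42 mm tall, fixed.
- board: Loose flat wooden board, pale with dark ends, 260x130x18 mm, 0.5 kg, sliding on the table at a few newtons. A U notch 18 mm wide, 39 mm deep in one short end holds the pivot pin. Origin: underside, centre line, 30 mm in from the notched end, on the pin's axis (within 2 mm) when seated. x along the board to the far end (x = 230 mm), y across (long sides at +65 and -65 mm), z up.
- push_edge (a point): Point on the board's -y long side, half-way up (9 mm above the table), 170 mm along from the pivot, straight across from where the stop pin meets the other side. Board's axes. The board starts 0.5 to 0.75 rad clockwise (from above) of home: pushing this side toward +y swings it home. It stays where it is left.
- inlay (a point): Centre of the round inlay (70 mm diameter, dark rim, flush look only) on the board's top face, 130 mm from the pivot, on the centre line, 18 mm above the table.
- spice_center (a point): Centre, half-way up, of the slim spice jar: clear glass, green cap, 46 mm diameter, 106 mm tall, about 0.11 kg, upright on the table. It may be gripped across the body or by the cap (the cap, 45 mm across, is the top 20 mm). z is the jar's own axis, up; this point lies 53 mm above its base.
- mustard_center (a point): Centre, half-way up, of the squat mustard jar, green lid, 68 mm diameter, 84 mm tall. Leave alone.
- mug_center (a point): Centre, half-way up, of the cream mug with a handle, 83 mm diameter, 94 mm tall, on the dark placemat. Leave alone.
- glass_center (a point): Centre, half-way up, of the upturned clear glass, 84 mm diameter, 140 mm tall. Leave alone.
There are look-alikes about, which are no part of the job. What is shaped like the part that bears spice_center but purple is not meant.

How it is judged:
By the outcome, as a careful person would: the job done as asked, in the order asked, and still so for the second after the job is handed in, with the robot touching nothing.
It also fails if it takes over 64 s, if anything falls off the work surface, if the arm or the gripper's body presses on something with over 40 N, if the wrist force passes 120 N, or if a joint passes its speed limit or range.

## Working session

There is one attempt and no reset: what is moved stays moved. The work goes in short steps, Python scripts to look and compute and a shell command to move; the robot and the scene stay as the last step left them, time stands still between calls to the robot, and variables do not carry over. Pictures are saved under pics/ and viewed, and the job is handed in when it is done.

```bash
mkdir -p pics; ls; cat > h.py <<'E'
from bench import *
import numpy as np, cv2
def save(n,im,s=1):
    cv2.imwrite('pics/'+n,cv2.resize(im[:,:,::-1],None,fx=s,fy=s,interpolation=cv2.INTER_CUBIC))
E
python3 - <<'E'
from h import *
s=observe();print(s)
import pickle
d={}
for n in("scene","top","wrist"):
    c=camera(n);d[n]=c;save(n+'0.png',c["pixels"]);print(n,{k:v for k,v in c.items() if k!='pixels'})
d['s']=s
pickle.dump(d,open('d0.pkl','wb'))
E
```

```text
pics
{'time': 0.0, 'joint_pos': array([ 6.25029265e+01,  2.05985716e+01,  8.66009948e+01, -1.44566409e-03,
        7.29094674e+01, -6.59319563e+00]), 'dq': array([-0.05769665, -0.06961884, -0.03925372, -0.01394093,  0.01189166,
        0.07064086]), 'tau': array([ 9.59591707e-04, -5.27617514e+01, -2.78618592e+01, -2.94783404e-04,
        1.34784303e-02,  3.62424919e-05]), 'ee_pos': array([0.21390068, 0.56017025, 0.40383334]), 'ee_rot': array([[ 3.56793467e-01, -8.57227418e-04, -9.34182898e-01],
       [ 9.34181373e-01, -1.69915966e-03,  3.56794443e-01],
       [-1.89317988e-03, -9.99998189e-01,  1.94556820e-04]]), 'force': array([ 0.83547313, -0.11962473,  1.04235262]), 'torque': array([0.03124879, 0.00744785, 0.01071115]), 'grip_width': 0.08539376586275085}
scene {'fx': 437.2305765646983, 'fy': 437.2305765646983, 'cx': 330.40476328739834, 'cy': 207.60249902201897, 'R': array([[ 0.60369512, -0.79721464, -0.00101612],
       [-0.57374416, -0.43358524, -0.69485357],
       [ 0.55350686,  0.42006269, -0.71915053]]), 't': array([-0.32766111,  0.4118293 ,  0.73306733])}
top {'fx': 406.21420955280934, 'fy': 406.21420955280934, 'cx': 319.3150493164908, 'cy': 194.7114755029288, 'R': array([[-0.02775801, -0.99940158, -0.02063938],
       [-0.99515026,  0.02957736, -0.09381435],
       [ 0.09436866,  0.01793519, -0.99537575]]), 't': array([0.03428868, 0.57881578, 1.20283208])}
wrist {'fx': 309.70691628693146, 'fy': 309.70691628693146, 'cx': 321.48560358514953, 'cy': 200.94901140795534, 'hand_eye': array([[ 9.99999937e-01, -3.28859754e-04, -1.29914151e-04,
        -1.82219372e-05],
       [ 2.02653418e-05, -3.13505572e-01,  9.49586361e-01,
         3.03450466e-02],
       [-3.53009547e-04, -9.49586304e-01, -3.13505545e-01,
         8.13512723e-02],
       [ 0.00000000e+00,  0.00000000e+00,  0.00000000e+00,
         1.00000000e+00]])}
```

View pics/scene0.png

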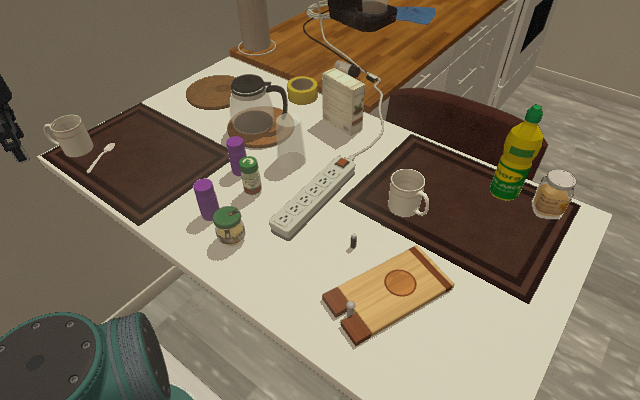

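View pics/top0.png

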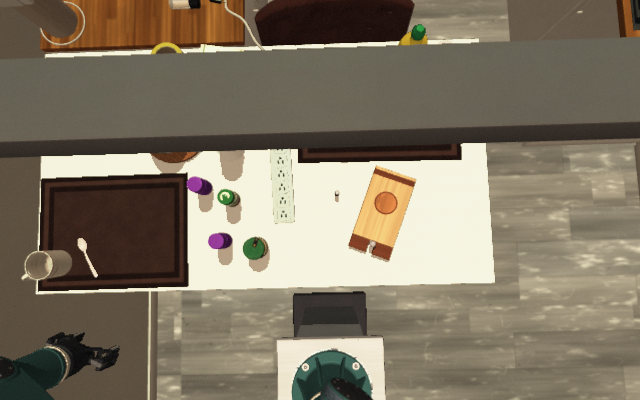

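View pics/wrist0.png

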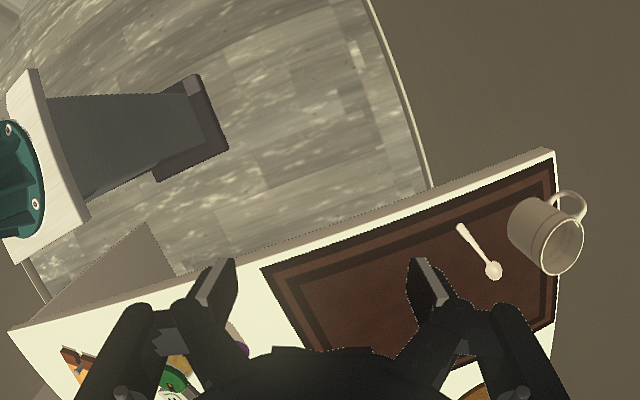

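```bash
cat >> h.py <<'E'
import pickle
def ray(c,u,v):
    d=np.array([(u-c['cx'])/c['fx'],(v-c['cy'])/c['fy'],1.]);R=c['R'];return -R.T@c['t'],R.T@d
def onz(c,u,v,z):
    o,d=ray(c,u,v);return o+d*(z-o[2])/d[2]
def tri(c1,p1,c2,p2):
    o1,d1=ray(c1,*p1);o2,d2=ray(c2,*p2)
    k=np.linalg.lstsq(np.c_[d1,-d2],o2-o1,rcond=None)[0]
    a=o1+k[0]*d1;b=o2+k[1]*d2
    return (a+b)/2,np.linalg.norm(a-b)
def proj(c,X):
    p=c['R']@np.asarray(X,float)+c['t'];return np.array([c['fx']*p[0]/p[2]+c['cx'],c['fy']*p[1]/p[2]+c['cy']])
E
python3 - <<'E'
from h import *
d=pickle.load(open('d0.pkl','rb'))
for n in('scene','top'):print(n,'cam at',-d[n]['R'].T@d[n]['t'])
t=d['top']['pixels'];s=d['scene']['pixels']
save('tb.png',t[150:280,310:430],6)
save('sb.png',s[225:350,310:470],5)
save('tj.png',t[165:275,170:310],5)
save('sj.png',s[120:255,180:300],5)
E
```

```text
scene cam at [ 0.02833427 -0.39058736  0.81301388]
top cam at [ 0.46345081 -0.0044247   1.2522788 ]
```

View pics/tb.png

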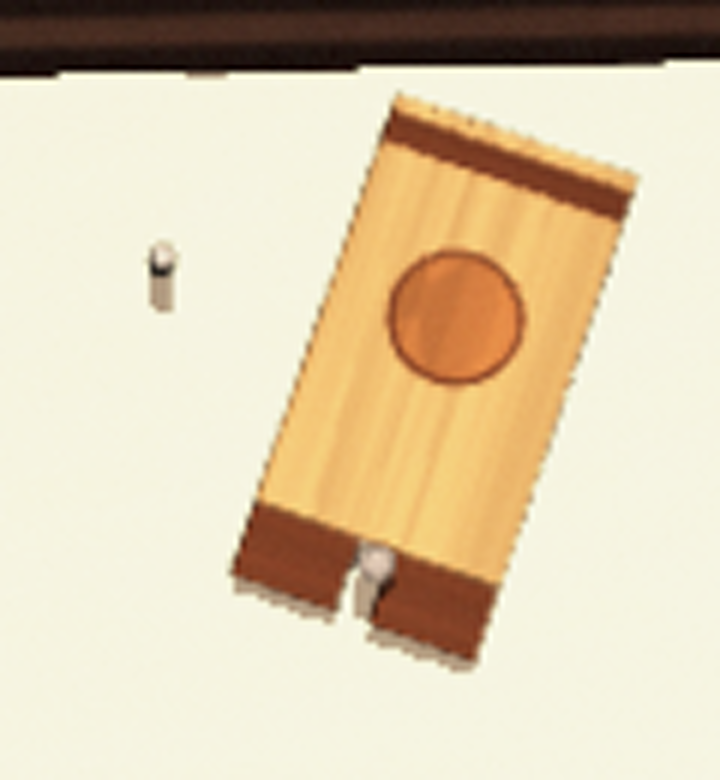

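View pics/sb.png

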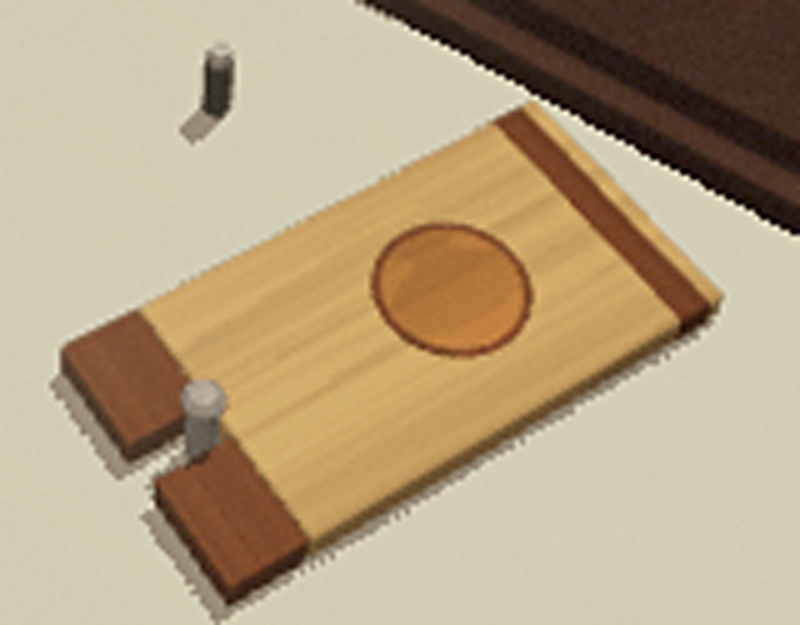

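View pics/tj.png

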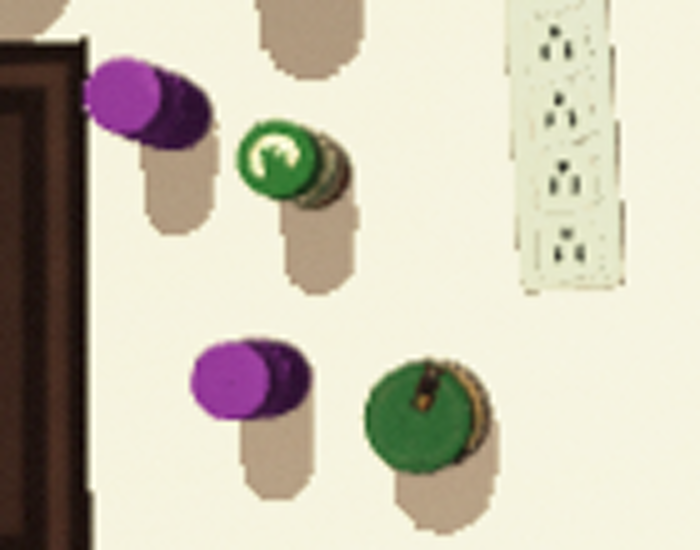

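View pics/sj.png

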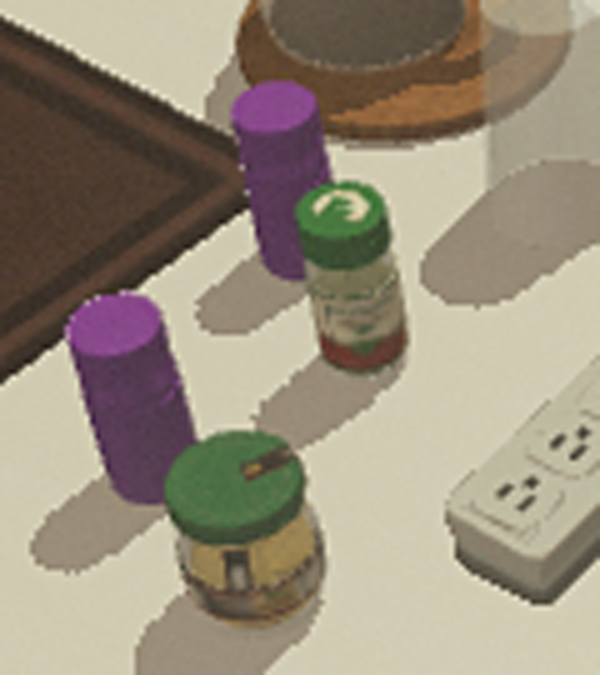

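```bash
cat > m.py <<'E'
from h import *
d=pickle.load(open('d0.pkl','rb'));T,S=d['top'],d['scene']
def pt(x,y): return (310+(x+.5)/6-.5,150+(y+.5)/6-.5)
def ps(x,y): return (310+(x+.5)/5-.5,225+(y+.5)/5-.5)
print('stop',tri(T,pt(162,247),S,ps(220,50)),onz(T,*pt(162,247),.042),onz(S,*ps(220,50),.042))
print('pivot',tri(T,pt(376,562),S,ps(203,390)),onz(T,*pt(376,558),.046),onz(S,*ps(203,390),.046))
print('inlay',onz(T,*pt(456,317),.018),onz(S,*ps(451,289),.018))
for n,a,b in(('farL',(397,95),(533,102)),('farR',(637,177),(720,296)),('nearL',(235,568),(63,350)),('nearR',(473,655),(228,585))):
    print(n,onz(T,*pt(*a),.018),onz(S,*ps(*b),.018))
a=(170+277.5/5-.4,165+160.5/5-.4);b=(180+342/5-.4,120+208/5-.4)
print('spice',tri(T,a,S,b),onz(T,*a,.106),onz(S,*b,.106))
a=(170+420/5-.4,165+417/5-.4);b=(180+235/5-.4,120+473/5-.4)
print('must',onz(T,*a,.084),onz(S,*b,.084))
for n,a,b in(('p1',(124,97),(274,108)),('p2',(231,380),(115,323))):
    a=(170+a[0]/5-.4,165+a[1]/5-.4);b=(180+b[0]/5-.4,120+b[1]/5-.4)
    print(n,tri(T,a,S,b))
# power strip corner & height
E
python3 m.py
```

```text
stop (array([ 0.58850937, -0.03410556,  0.0377034 ]), np.float64(0.0015986073662016965)) [ 0.58856394 -0.03462653  0.042     ] [ 0.58486814 -0.03548849  0.042     ]
pivot (array([ 0.43010203, -0.13480652,  0.04602033]), np.float64(0.0009865605179012742)) [ 0.43174248 -0.13449837  0.046     ] [ 0.43043699 -0.13517345  0.046     ]
inlay [ 0.55099448 -0.18273726  0.018     ] [ 0.55111988 -0.18252603  0.018     ]
farL [ 0.66547025 -0.1576004   0.018     ] [ 0.66420911 -0.15932161  0.018     ]
farR [ 0.61957065 -0.27744389  0.018     ] [ 0.61818102 -0.27720377  0.018     ]
nearL [ 0.4279481  -0.06670231  0.018     ] [ 0.425214   -0.06720859  0.018     ]
nearR [ 0.3815826 -0.1839168  0.018    ] [ 0.37963942 -0.18421537  0.018     ]
spice (array([0.57479864, 0.28348318, 0.10803572]), np.float64(0.001653842164978935)) [0.5744126  0.28458964 0.106     ] [0.57690231 0.28477355 0.106     ]
must [0.42659061 0.20901892 0.084     ] [0.42964859 0.21188868 0.084     ]
p1 (array([0.61401429, 0.37231877, 0.10547189]), np.float64(0.0012408518321263692))
p2 (array([0.45117194, 0.31147579, 0.10571136]), np.float64(0.0007915492787135826))
```

```bash
cat >> h.py <<'E'
from scipy.spatial.transform import Rotation as Ro
def yawR(y):
    y=np.radians(y);x=np.array([np.cos(y),np.sin(y),0]);yy=np.array([0,0,-1.]);return np.c_[x,yy,np.cross(x,yy)]
def plan(P,yaw,n):
    "rows from the measured pose: straight line, even turn"
    s=observe();p=s['ee_pos'];R0=Ro.from_matrix(s['ee_rot']);R1=Ro.from_matrix(yawR(yaw))
    w=(R0.inv()*R1).as_rotvec();P=np.array(P)
    print('now',p.round(4),'yaw',np.degrees(np.arctan2(s['ee_rot'][1,0],s['ee_rot'][0,0])).round(2),'need mm',((P-p)*1e3).round(1),'turn',np.degrees(w).round(1))
    for i in range(n):
        R=R0*Ro.from_rotvec(w*i/n)
        print(list((np.r_[R.inv().apply((P-p)/n)/.5,w/n/(2*np.pi)]).round(4)))
    # step limit check
    print('mm/row',np.linalg.norm(P-p)*1e3/n,'deg/row',np.degrees(np.linalg.norm(w))/n)
E
python3 - <<'E'
from h import *
import bench;print([x for x in dir(bench) if not x.startswith('_')])
d=pickle.load(open('d0.pkl','rb'));T,S=d['top'],d['scene']
save('sg.png',S['pixels'][90:180,215:325],7)
for uv in((290,155),(290,150)):print(uv,onz(S,*uv,0))
plan([.47,.10,.40],24,12)
E
```

```text
['MotionError', 'camera', 'finish_job', 'observe', 'tips_ahead']
(290, 155) [0.75343386 0.30783975 0.        ]
(290, 150) [7.71116300e-01 3.23107837e-01 1.11022302e-16]
now [0.2139 0.5603 0.404 ] yaw 69.1 need mm [ 256.1 -460.3   -4. ] turn [ 0.  45.1 -0.1]
[np.float64(-0.0564), np.float64(0.0007), np.float64(-0.0672), np.float64(0.0), np.float64(0.0104), np.float64(-0.0)]
[np.float64(-0.0519), np.float64(0.0007), np.float64(-0.0708), np.float64(0.0), np.float64(0.0104), np.float64(-0.0)]
[np.float64(-0.0472), np.float64(0.0007), np.float64(-0.074), np.float64(0.0), np.float64(0.0104), np.float64(-0.0)]
[np.float64(-0.0422), np.float64(0.0007), np.float64(-0.077), np.float64(0.0), np.float64(0.0104), np.float64(-0.0)]
[np.float64(-0.0371), np.float64(0.0007), np.float64(-0.0796), np.float64(0.0), np.float64(0.0104), np.float64(-0.0)]
[np.float64(-0.0318), np.float64(0.0007), np.float64(-0.0818), np.float64(0.0), np.float64(0.0104), np.float64(-0.0)]
[np.float64(-0.0263), np.float64(0.0007), np.float64(-0.0837), np.float64(0.0), np.float64(0.0104), np.float64(-0.0)]
[np.float64(-0.0208), np.float64(0.0007), np.float64(-0.0853), np.float64(0.0), np.float64(0.0104), np.float64(-0.0)]
[np.float64(-0.0152), np.float64(0.0007), np.float64(-0.0865), np.float64(0.0), np.float64(0.0104), np.float64(-0.0)]
[np.float64(-0.0095), np.float64(0.0007), np.float64(-0.0873), np.float64(0.0), np.float64(0.0104), np.float64(-0.0)]
[np.float64(-0.0037), np.float64(0.0007), np.float64(-0.0877), np.float64(0.0), np.float64(0.0104), np.float64(-0.0)]
[np.float64(0.002), np.float64(0.0007), np.float64(-0.0878), np.float64(0.0), np.float64(0.0104), np.float64(-0.0)]
mm/row 43.89429310278475 deg/row 3.7582330578722143
```

View pics/sg.png

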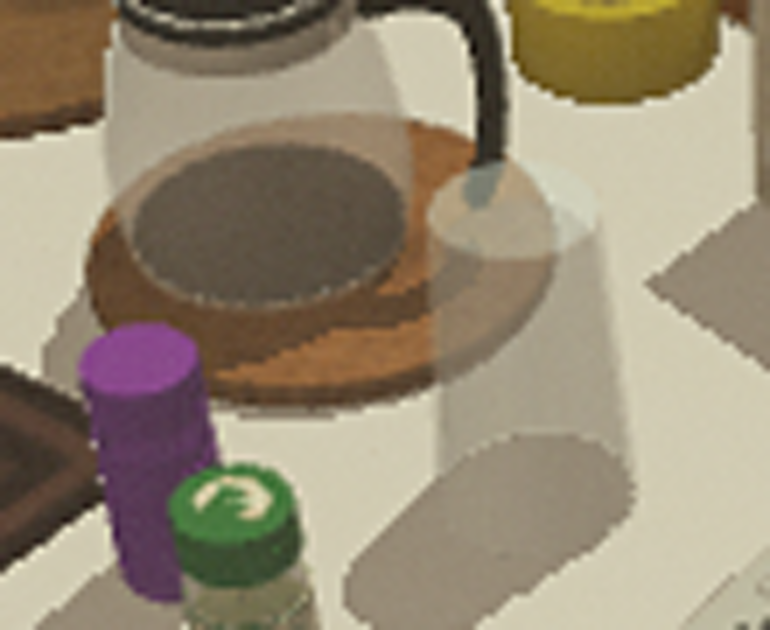

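```bash
r='x'; 
python3 -m creep '[[[0,0,-0.08,0,0.0105,0],[0,0,-0.08,0,0.0105,0],[0,0,-0.08,0,0.0105,0],[0,0,-0.08,0,0.0105,0],[0,0,-0.08,0,0.0105,0]]]' 0 30
python3 -m creep '[[[0,0,-0.08,0,0.0105,0],[0,0,-0.08,0,0.0105,0],[0,0,-0.08,0,0.0105,0],[0,0,-0.08,0,0.0105,0],[0,0,-0.08,0,0.0105,0]]]'
python3 -m creep '[[[0,0,-0.08,0,0.0105,0],[0,0,-0.08,0,0.0105,0],[0,0,-0.08,0,0.0105,0],[0,0,-0.08,0,0.0105,0],[0,0,-0.08,0,0.0105,0]]]'
python3 -m creep '[[[0,0,-0.08,0,0.0105,0],[0,0,-0.08,0,0.0105,0],[0,0,-0.08,0,0.0105,0],[0,0,-0.08,0,0.0105,0],[0,0,-0.08,0,0.0105,0]]]'
python3 - <<'E'
from h import *
import bench;print(bench.tips_ahead)
plan([.556,-.2925,.30],-21.4,5)
E
```

```text
time: 0.57
ee_pos: [0.3906, 0.4648, 0.4044]
ee_rot: [[0.642, 0.0, -0.767], [0.767, -0.0, 0.642], [0.0, -1.0, -0.0]]
force: [1.2, -0.6, -1.4]
grip_width: 0.0255
time: 0.98
ee_pos: [0.5253, 0.3176, 0.4044]
ee_rot: [[0.856, -0.0, -0.517], [0.517, -0.0, 0.856], [-0.0, -1.0, 0.0]]
force: [0.6, 0.4, -0.1]
grip_width: 0.0003
time: 1.4
ee_pos: [0.6049, 0.135, 0.4043]
ee_rot: [[0.977, -0.0, -0.212], [0.212, -0.0, 0.977], [-0.0, -1.0, -0.0]]
force: [1.4, -0.1, 0.1]
grip_width: 0.0001
time: 1.82
ee_pos: [0.6211, -0.0636, 0.4044]
ee_rot: [[0.993, -0.0, 0.116], [-0.116, -0.0, 0.993], [-0.0, -1.0, -0.0]]
force: [0.9, 1.0, 0.1]
grip_width: -0.0001
0.1734
now [ 0.6211 -0.0636  0.4044] yaw -6.69 need mm [ -65.1 -228.9 -104.4] turn [ 0.  14.7 -0. ]
[np.float64(-0.0152), np.float64(0.0418), np.float64(-0.094), np.float64(0.0), np.float64(0.0082), np.float64(-0.0)]
[np.float64(-0.0103), np.float64(0.0418), np.float64(-0.0946), np.float64(0.0), np.float64(0.0082), np.float64(-0.0)]
[np.float64(-0.0055), np.float64(0.0418), np.float64(-0.095), np.float64(0.0), np.float64(0.0082), np.float64(-0.0)]
[np.float64(-0.0006), np.float64(0.0418), np.float64(-0.0952), np.float64(0.0), np.float64(0.0082), np.float64(-0.0)]
[np.float64(0.0043), np.float64(0.0418), np.float64(-0.0951), np.float64(0.0), np.float64(0.0082), np.float64(-0.0)]
mm/row 51.97216347122806 deg/row 2.94256458087116
```

```bash

python3 -m creep '[[[-0.013,0.03,-0.076,0,0.007,0],[-0.009,0.03,-0.078,0,0.007,0],[-0.006,0.03,-0.079,0,0.007,0],[-0.002,0.03,-0.079,0,0.007,0],[0.001,0.03,-0.079,0,0.007,0]]]'
python3 -m creep '[[[0.003,0.03,-0.079,0,0.006,0],[0,0,0,0,0,0],[0,0,0,0,0,0]]]'
python3 - <<'E'
from h import *
plan([.556,-.2925,.182],-21.4,5)
s=observe();c=camera('wrist');save('w1.png',c['pixels']);c=camera('scene');save('s1.png',c['pixels'][150:400,230:550],2)
E
```

```text
time: 2.23
ee_pos: [0.5671, -0.2502, 0.3297]
ee_rot: [[0.944, -0.0, 0.329], [-0.329, 0.0, 0.944], [-0.0, -1.0, -0.0]]
force: [0.5, 0.3, -0.2]
grip_width: -0.0003
time: 2.48
ee_pos: [0.5554, -0.2878, 0.3142]
ee_rot: [[0.931, -0.002, 0.366], [-0.366, 0.001, 0.931], [-0.003, -1.0, 0.0]]
force: [-0.5, 0.6, 1.6]
grip_width: 0.0004
now [ 0.5554 -0.2878  0.3142] yaw -21.48 need mm [   0.6   -4.7 -132.2] turn [-0.  -0.1 -0.2]
[np.float64(0.001), np.float64(0.0529), np.float64(-0.0017), np.float64(-0.0), np.float64(-0.0), np.float64(-0.0001)]
[np.float64(0.001), np.float64(0.0529), np.float64(-0.0017), np.float64(-0.0), np.float64(-0.0), np.float64(-0.0001)]
[np.float64(0.001), np.float64(0.0529), np.float64(-0.0017), np.float64(-0.0), np.float64(-0.0), np.float64(-0.0001)]
[np.float64(0.001), np.float64(0.0529), np.float64(-0.0017), np.float64(-0.0), np.float64(-0.0), np.float64(-0.0001)]
[np.float64(0.0009), np.float64(0.0529), np.float64(-0.0017), np.float64(-0.0), np.float64(-0.0), np.float64(-0.0001)]
mm/row 26.466870269757106 deg/row 0.034692899128496366
```

View pics/w1.png

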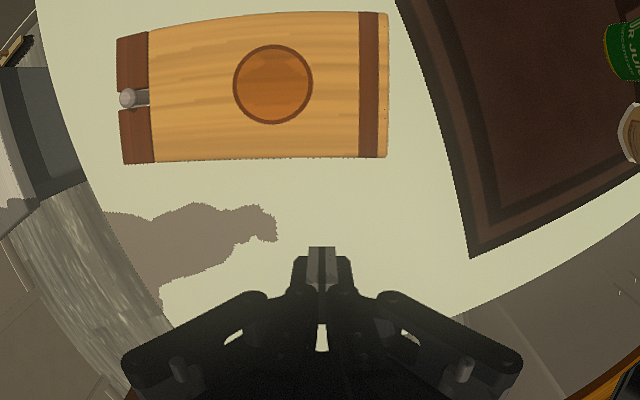

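View pics/s1.png

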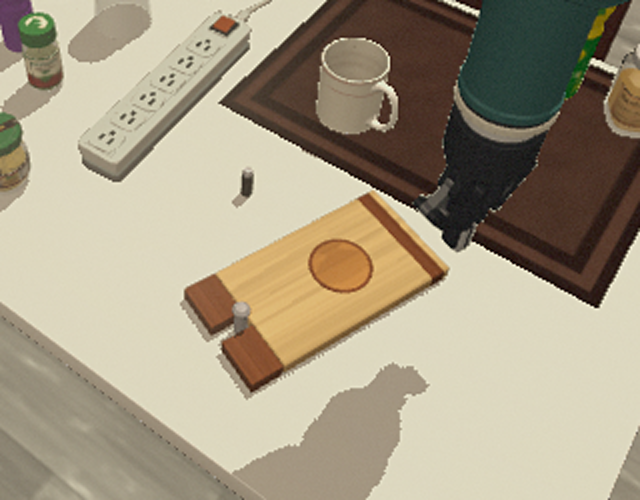

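```bash

python3 -m creep '[[[0.001,0.06,-0.001,0,0,0],[0.001,0.06,-0.001,0,0,0],[0.001,0.06,-0.001,0,0,0],[0.001,0.05,-0.001,0,0,0],[0.001,0.035,-0.001,0,0,0]]]'
python3 -m creep '[[[0,0,0,0,0,0],[0,0,0,0,0,0]]]'
python3 -m creep '[[[0,0,0.012,0,0,0],[0,0,0.012,0,0,0],[0,0,0.012,0,0,0],[0,0,0,0,0,0]]]'
```

```text
time: 3.0
ee_pos: [0.5583, -0.2869, 0.1816]
ee_rot: [[0.933, -0.001, 0.36], [-0.36, 0.001, 0.933], [-0.002, -1.0, 0.001]]
force: [0.1, -0.1, 0.4]
grip_width: 0.0002
time: 3.17
ee_pos: [0.5585, -0.2876, 0.1831]
ee_rot: [[0.933, -0.001, 0.361], [-0.361, 0.001, 0.933], [-0.001, -1.0, 0.0]]
force: [-0.4, -0.6, 1.3]
grip_width: 0.0002
time: 3.5
ee_pos: [0.5655, -0.271, 0.1846]
ee_rot: [[0.932, 0.002, 0.362], [-0.362, -0.001, 0.932], [0.002, -1.0, 0.0]]
force: [-0.3, -1.0, 0.1]
grip_width: 0.0002
```

```bash

python3 -m creep '[[[0.0,0.008,0.004,0,0,0],[0.005,0,0.0122,0,-0.0056,0],[0.005,0,0.0122,0,-0.0056,0],[0.005,0,0.0122,0,-0.0056,0],[0.005,0,0.0122,0,-0.0056,0]]]'
python3 -m creep '[[[0,0,0,0,0,0],[0,0,0,0,0,0]]]'
cat > look.py <<'E'
from h import *
import sys
k=sys.argv[1]
s=observe();p=s['ee_pos'];print(p.round(4),np.degrees(np.arctan2(s['ee_rot'][1,0],s['ee_rot'][0,0])).round(2),s['force'].round(1),s['time'])
c=camera('scene');save('s%s.png'%k,c['pixels'][210:360,300:480],4)
pickle.dump((s,c),open('l%s.pkl'%k,'wb'))
E
python3 look.py 2
```

```text
time: 3.92
ee_pos: [0.5831, -0.2506, 0.1794]
ee_rot: [[0.974, 0.001, 0.225], [-0.225, -0.001, 0.974], [0.001, -1.0, -0.001]]
force: [-0.7, -4.3, 1.6]
grip_width: -0.0002
time: 4.08
ee_pos: [0.5827, -0.2496, 0.179]
ee_rot: [[0.974, -0.0, 0.228], [-0.228, 0.001, 0.974], [-0.001, -1.0, 0.001]]
force: [0.3, -0.0, -0.8]
grip_width: 0.0001
[ 0.5827 -0.2496  0.179 ] -13.17 [ 0.3 -0.  -0.8] 4.0833
```

View pics/s2.png

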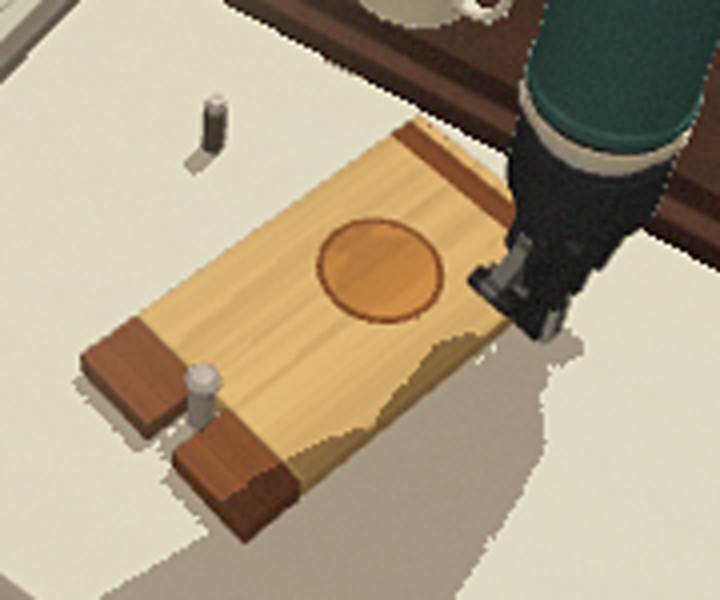

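```bash
cat >> look.py <<'E'
# inlay centre by colour
hsv=cv2.cvtColor(c['pixels'],cv2.COLOR_RGB2HSV)
E
python3 - <<'E'
from h import *
s,S=pickle.load(open('l2.pkl','rb'))
i=onz(S,300+380.5/4-.4,210+270.5/4-.4,.018);v=i-[.4303,-.135,.018];print(i,np.hypot(*v[:2]),np.degrees(np.arctan2(v[1],v[0])))
E
python3 -m creep '[[[0.005,0,0.0122,0,-0.0056,0],[0.005,0,0.0122,0,-0.0056,0],[0.005,0,0.0122,0,-0.0056,0],[0.005,0,0.0122,0,-0.0056,0],[0.005,0,0.0122,0,-0.0056,0]]]'
python3 -m creep '[[[0.005,0,0.0122,0,-0.0056,0],[0.005,0,0.0122,0,-0.0056,0],[0.005,0,0.0122,0,-0.0056,0],[0,0,0,0,0,0],[0,0,0,0,0,0]]]'
python3 look.py 3
```

```text
[ 0.55610044 -0.16668154  0.018     ] 0.1297284544525068 -14.13540457184406
time: 4.55
ee_pos: [0.6001, -0.2216, 0.1791]
ee_rot: [[0.999, 0.0, 0.051], [-0.051, -0.0, 0.999], [0.0, -1.0, -0.0]]
force: [-0.3, -2.8, -2.2]
grip_width: -0.0002
time: 4.97
ee_pos: [0.6075, -0.2034, 0.1793]
ee_rot: [[0.999, -0.0, -0.052], [0.052, 0.001, 0.999], [-0.0, -1.0, 0.001]]
force: [-0.1, -0.1, 0.4]
grip_width: -0.0001
[ 0.6075 -0.2034  0.1793] 2.97 [-0.1 -0.1  0.4] 4.9667
```

View pics/s3.png

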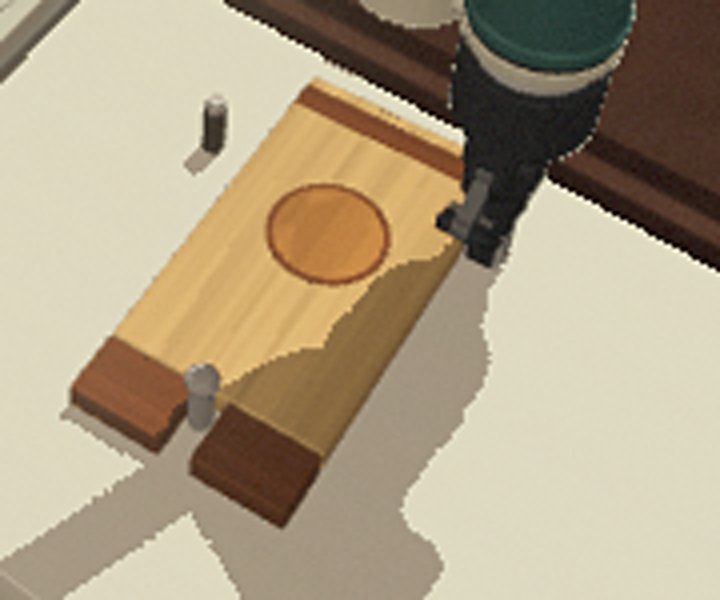

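```bash

python3 - <<'E'
from h import *
s,S=pickle.load(open('l3.pkl','rb'))
i=onz(S,300+328.5/4-.4,210+234/4-.4,.018);v=i-[.4303,-.135,.018];print(i,np.hypot(*v[:2]),np.degrees(np.arctan2(v[1],v[0])))
E
python3 -m creep '[[[0.003,0,0.0073,0,-0.0033,0],[0.003,0,0.0073,0,-0.0033,0],[0.003,0,0.0073,0,-0.0033,0],[0.003,0,0.0073,0,-0.0033,0],[0.003,0,0.0073,0,-0.0033,0]]]'
python3 -m creep '[[[0.001,0,0.003,0,-0.0014,0],[0.001,0,0.003,0,-0.0014,0],[0,0,0,0,0,0]]]'
python3 look.py 4
```

```text
[ 0.55968008 -0.13075842  0.018     ] 0.12944958569754444 1.8777062538220215
time: 5.43
ee_pos: [0.6135, -0.1852, 0.1793]
ee_rot: [[0.988, 0.001, -0.156], [0.156, -0.0, 0.988], [0.0, -1.0, -0.001]]
force: [0.3, -2.5, -1.0]
grip_width: -0.0004
time: 5.68
ee_pos: [0.614, -0.1818, 0.1793]
ee_rot: [[0.985, 0.0, -0.172], [0.172, 0.0, 0.985], [0.0, -1.0, -0.0]]
force: [0.8, -0.7, 1.1]
grip_width: -0.0003
[ 0.614  -0.1818  0.1793] 9.92 [ 0.8 -0.7  1.1] 5.6833
```

View pics/s4.png

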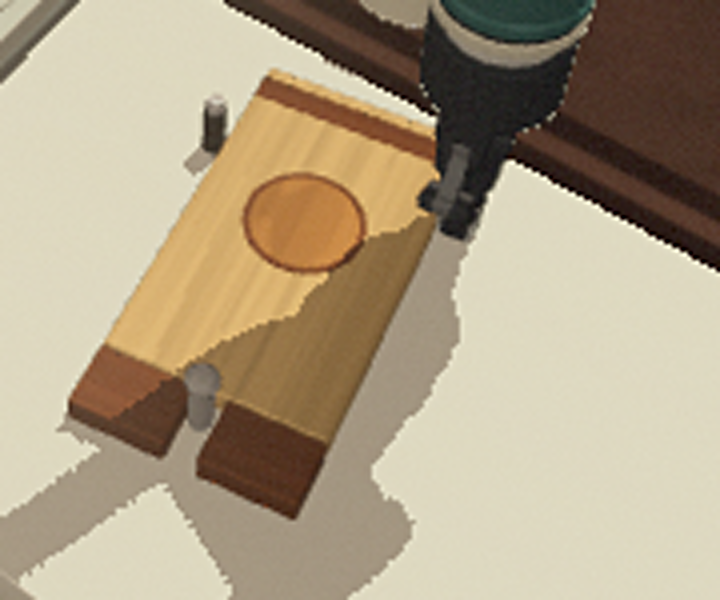

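```bash

for i in 1 2 3; do python3 -m creep '[[[0.0005,0,0.0015,0,0,0],[0.0005,0,0.0015,0,0,0],[0,0,0,0,0,0]]]' | grep -E 'pos|force'; done
python3 look.py 5
```

```text
ee_pos: [0.614, -0.1808, 0.1793]
force: [1.9, -2.9, -0.8]
ee_pos: [0.6143, -0.1791, 0.1793]
force: [0.7, -2.3, 0.4]
ee_pos: [0.6145, -0.1784, 0.1793]
force: [-0.2, -8.0, 0.2]
[ 0.6145 -0.1784  0.1793] 9.92 [-0.2 -8.   0.2] 6.4833
```

View pics/s5.png

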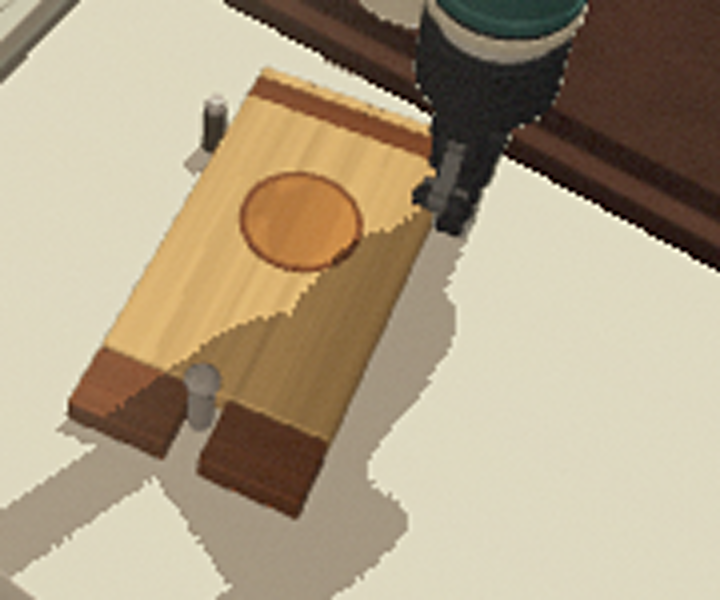

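```bash

python3 -m creep '[[[0,0,0.001,0,0,0],[0,0,0.001,0,0,0],[0,0,0,0,0,0],[0,0,0,0,0,0]]]' | grep -E 'pos|force'
python3 -m creep '[[[0,0,-0.004,0,0,0],[0,0,-0.02,0,0,0],[0,0,-0.04,0,0,0],[0,-0.06,-0.02,0,0,0],[0,-0.08,0,0,0,0]]]' | grep -E 'time|pos|force'
python3 -m creep '[[[0,-0.08,0,0,0,0],[0,-0.08,0,0,0,0],[0,-0.06,0,0,0,0]]]' | grep -E 'time|pos|force'
python3 - <<'E'
from h import *
s=observe();w=camera('wrist');S=camera('scene');T=camera('top');pickle.dump((s,w,S,T),open('l6.pkl','wb'))
save('w6.png',w['pixels']);save('s6.png',S['pixels'][220:350,310:450],5);save('t6.png',T['pixels'][150:280,310:430],6)
E
```

```text
ee_pos: [0.6145, -0.1781, 0.1794]
force: [0.3, -10.7, -1.7]
time: 7.28
ee_pos: [0.62, -0.2191, 0.246]
force: [0.4, -0.1, 1.2]
time: 7.53
ee_pos: [0.6216, -0.218, 0.3625]
force: [0.8, -1.0, 0.9]
```

View pics/s6.png

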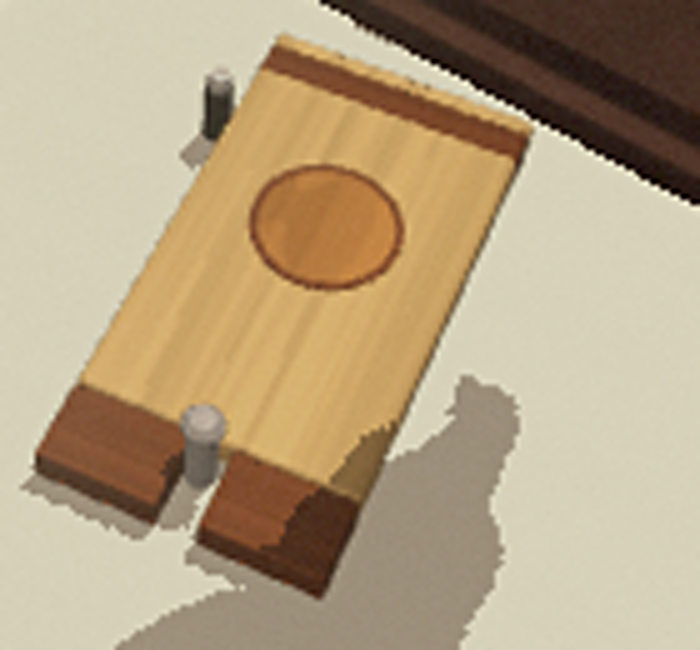

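View pics/w6.png

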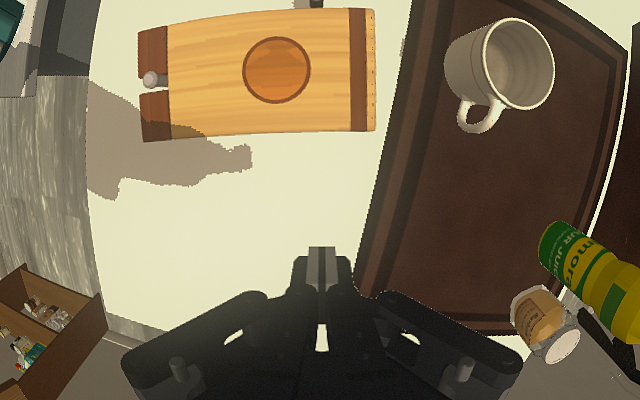

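View pics/t6.png

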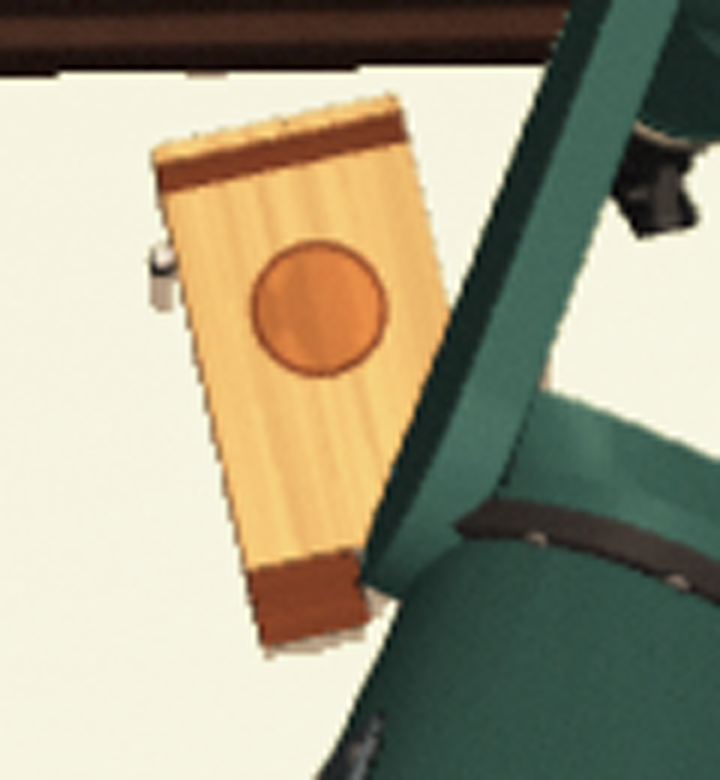

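```bash

python3 - <<'E'
from h import *
s,w,S,T=pickle.load(open('l6.pkl','rb'))
pv=np.array([.4303,-.135])
for i in(onz(S,310+327/5-.4,220+228/5-.4,.018),onz(T,310+319.5/6-.4,150+308.5/6-.4,.018)):
    v=i[:2]-pv;print(i,np.hypot(*v),np.degrees(np.arctan2(v[1],v[0])))
# top-face left long edge direction, far corners
fl=onz(S,310+281/5-.4,220+38/5-.4,.018);nl=onz(S,310+37/5-.4,220+457/5-.4,.018);fr=onz(S,310+531/5-.4,220+130/5-.4,.018)
print(fl,nl,fr,np.linalg.norm(fl-nl),np.degrees(np.arctan2(*(fl-nl)[[1,0]])))
fl=onz(T,310+155/6-.4,150+150/6-.4,.018);fr=onz(T,310+399/6-.4,150+96/6-.4,.018);nl=onz(T,310+262/6-.4,150+648/6-.4,.018);print(fl,fr,nl,np.degrees(np.arctan2(*(fl-nl)[[1,0]])))
plan([.575,.284,.36],-24,22)
E
```

```text
[ 0.55733731 -0.1144333   0.018     ] 0.12869136667162454 9.196106916154312
[ 0.55728055 -0.11402727  0.018     ] 0.12870087902853644 9.3785803192597
[ 0.63929882 -0.03450339  0.018     ] [ 0.3876832  -0.08284757  0.018     ] [ 0.66206639 -0.15946718  0.018     ] 0.2562178318795342 10.875988865264114
[ 0.64088008 -0.03328495  0.018     ] [ 0.66486914 -0.1586464   0.018     ] [ 0.3877845  -0.07887043  0.018     ] 10.210173933880874
now [ 0.6223 -0.2182  0.3625] yaw 9.89 need mm [-47.3 502.2  -2.5] turn [ 0.1 33.9  0.3]
[np.float64(0.0036), np.float64(0.0001), np.float64(0.0457), np.float64(0.0), np.float64(0.0043), np.float64(0.0)]
[np.float64(0.0024), np.float64(0.0001), np.float64(0.0458), np.float64(0.0), np.float64(0.0043), np.float64(0.0)]
[np.float64(0.0011), np.float64(0.0001), np.float64(0.0458), np.float64(0.0), np.float64(0.0043), np.float64(0.0)]
[np.float64(-0.0001), np.float64(0.0001), np.float64(0.0459), np.float64(0.0), np.float64(0.0043), np.float64(0.0)]
[np.float64(-0.0013), np.float64(0.0001), np.float64(0.0458), np.float64(0.0), np.float64(0.0043), np.float64(0.0)]
[... 1323 characters left out ...]
at64(0.0431), np.float64(0.0), np.float64(0.0043), np.float64(0.0)]
[np.float64(-0.0169), np.float64(0.0002), np.float64(0.0426), np.float64(0.0), np.float64(0.0043), np.float64(0.0)]
[np.float64(-0.0181), np.float64(0.0002), np.float64(0.0421), np.float64(0.0), np.float64(0.0043), np.float64(0.0)]
[np.float64(-0.0192), np.float64(0.0002), np.float64(0.0416), np.float64(0.0), np.float64(0.0043), np.float64(0.0)]
[np.float64(-0.0203), np.float64(0.0002), np.float64(0.0411), np.float64(0.0), np.float64(0.0043), np.float64(0.0)]
[np.float64(-0.0214), np.float64(0.0002), np.float64(0.0405), np.float64(0.0), np.float64(0.0043), np.float64(0.0)]
mm/row 22.927300004817766 deg/row 1.5403451561349706
```

```bash

python3 -m creep '[[[0.006,0,0.0774,0,0,0],[0.006,0,0.0774,0,0,0],[0.006,0,0.0774,0,0,0],[0.006,0,0.0774,0,0,0],[0.006,0,0.0774,0,0,0]]]' 0.85| grep -E 'time|pos|force'
python3 -m creep '[[[0.006,0,0.0774,0,0,0],[0.006,0,0.0774,0,0,0],[0.006,0,0.0774,0,0,0],[0.006,0,0.0774,0,0,0],[0.006,0,0.0774,0,0,0]]]' | grep -E 'time|pos|force'
python3 -m creep '[[[0.006,0,0.0774,0,0,0],[0.006,0,0.0774,0,0,0],[0.006,0,0.0774,0,0,0],[0,0,0,0,0.0188,0],[0,0,0,0,0.0188,0]]]' | grep -E 'time|pos|force'
python3 -m creep '[[[0,0,0,0,0.0188,0],[0,0,0,0,0.0188,0],[0,0,0,0,0.0188,0],[0,0,0,0,0,0],[0,0,0,0,0,0]]]'
python3 - <<'E'
from h import *
plan([.575,.284,.36],-24,1)
s=observe();w=camera('wrist');pickle.dump((s,w),open('l7.pkl','wb'));save('w7.png',w['pixels'])
E
```

```text
time: 8.1
ee_pos: [0.6016, -0.0229, 0.357]
force: [1.0, 0.3, 0.4]
time: 8.52
ee_pos: [0.5832, 0.1702, 0.357]
force: [-0.4, -0.5, 0.4]
time: 8.93
ee_pos: [0.572, 0.2869, 0.3567]
force: [-0.2, -0.2, -0.4]
time: 9.35
ee_pos: [0.5729, 0.2843, 0.3574]
ee_rot: [[0.915, -0.004, 0.403], [-0.403, -0.001, 0.915], [-0.003, -1.0, -0.002]]
force: [-1.0, -0.0, -0.4]
grip_width: 0.0725
now [0.5729 0.2843 0.3574] yaw -23.75 need mm [ 2.1 -0.3  2.6] turn [ 0.1  0.2 -0.2]
[np.float64(0.004), np.float64(-0.0053), np.float64(0.0012), np.float64(0.0004), np.float64(0.0007), np.float64(-0.0005)]
mm/row 3.3552665498219323 deg/row 0.32641810495348617
```

View pics/w7.png

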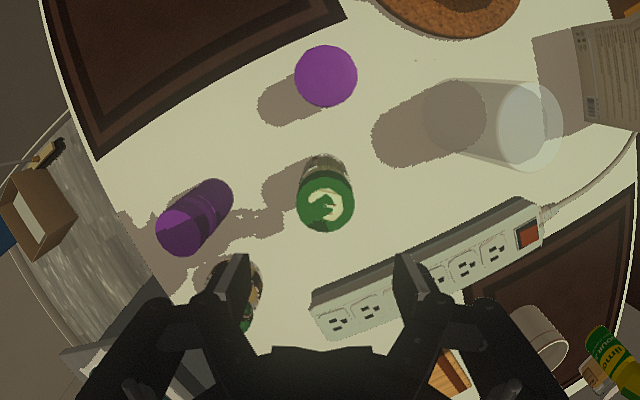

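```bash
cat >> h.py <<'E'
def wz(s,c,u,v,z):
    a=np.array([u-c['cx'],v-c['cy']]);r=np.hypot(*a);th=r/c['fx'];d=np.r_[a/r*np.sin(th),np.cos(th)]
    H=c['hand_eye'];R=s['ee_rot'];o=s['ee_pos']+R@H[:3,3];d=R@H[:3,:3]@d;return o+d*(z-o[2])/d[2]
E
python3 - <<'E'
from h import *
s,w=pickle.load(open('l7.pkl','rb'))
h=cv2.cvtColor(w['pixels'],cv2.COLOR_RGB2HSV)
m=cv2.inRange(h,(50,120,40),(80,255,255));m[:, :280]=0;m[240:]=0;m[:,370:]=0;m[:140]=0
k=max(cv2.findContours(m,cv2.RETR_EXTERNAL,cv2.CHAIN_APPROX_NONE)[0],key=cv2.contourArea)
e=cv2.minEnclosingCircle(k);el=cv2.fitEllipse(cv2.convexHull(k));print(e,el)
print(wz(s,w,*el[0],.106),wz(s,w,325,201,.106))
save('c7.png',w['pixels'][140:250,270:380],5)
E
```

```text
((324.8333435058594, 203.5), 28.58233070373535) ((324.89306640625, 203.73802185058594), (53.48654556274414, 57.16710662841797), 94.73851776123047)
[0.57571972 0.28815545 0.106     ] [0.57666305 0.29011649 0.106     ]
```

View pics/c7.png

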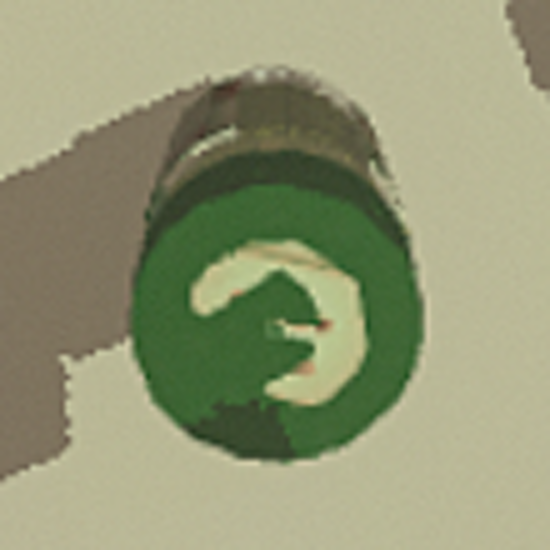

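```bash

python3 -m creep '[[[0.003,0,0.005,0,0,0],[0,0.06,0,0,0,0],[0,0.06,0,0,0,0],[0,0.06,0,0,0,0],[0,0.04,0,0,0,0]]]'| grep -E 'time|pos|force'
python3 -m creep '[[[0,0.028,0,0,0,0],[0,0.01,0,0,0,0],[0,0,0,0,0,0]]]' 
python3 - <<'E'
from h import *
plan([.5755,.286,.227],-24,1)
s=observe();w=camera('wrist');pickle.dump((s,w),open('l8.pkl','wb'));save('w8.png',w['pixels'])
w=camera('scene');save('s8.png',w['pixels'][100:260,170:330],4)
E
```

```text
time: 9.82
ee_pos: [0.5752, 0.2858, 0.2464]
force: [0.0, -0.3, 0.3]
time: 10.07
ee_pos: [0.5755, 0.2859, 0.2286]
ee_rot: [[0.914, -0.003, 0.405], [-0.405, -0.001, 0.914], [-0.002, -1.0, -0.002]]
force: [1.4, -0.2, 0.3]
grip_width: 0.0726
now [0.5755 0.2859 0.2286] yaw -23.9 need mm [-0.   0.1 -1.6] turn [ 0.1  0.1 -0.1]
[np.float64(-0.0002), np.float64(0.0032), np.float64(0.0002), np.float64(0.0003), np.float64(0.0003), np.float64(-0.0003)]
mm/row 1.6203186129841716 deg/row 0.20342501545214048
```

View pics/w8.png

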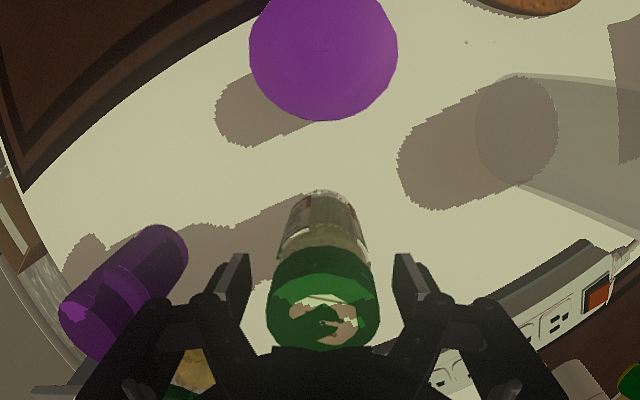

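View pics/s8.png

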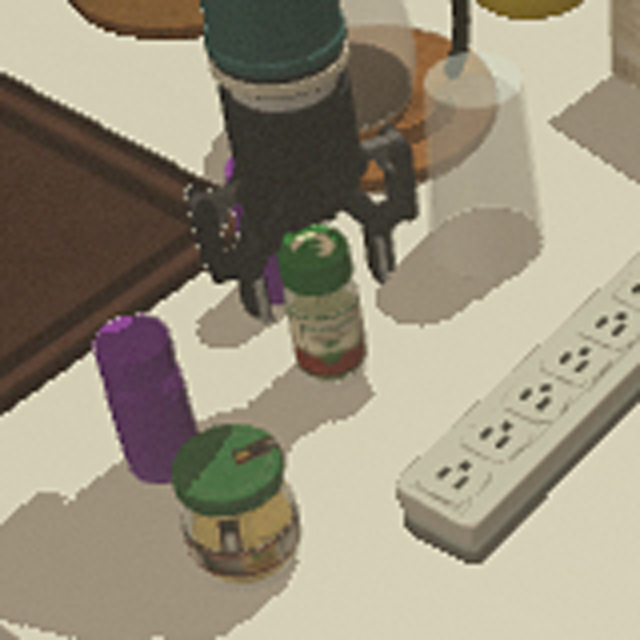

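```bash

python3 -m creep '[[[0,0,0,0,0,0],[0,0,0,0,0,0],[0,0,0,0,0,0],[0,0,0,0,0,0],[0,0,0,0,0,0]]]' 0.3 30| grep -E 'time|pos|force|wid'
python3 -m creep '[[[0,0,0,0,0,0],[0,0,0,0,0,0]]]' | grep -E 'time|pos|force|wid'
python3 -m creep '[[[0,-0.01,0,0,0,0],[0,-0.02,0,0,0,0],[0,-0.04,0,0,0,0],[0,-0.06,0,0,0,0],[0,-0.06,0,0,0,0]]]' 
python3 -m creep '[[[0,-0.06,0,0,0,0],[0,-0.05,0,0,0,0],[0,0,0,0,0,0],[0,0,0,0,0,0]]]' 
python3 - <<'E'
from h import *
s=observe();w=camera('wrist');pickle.dump((s,w),open('l9.pkl','wb'));save('w9.png',w['pixels'])
S=camera('scene');save('s9.png',S['pixels'][60:260,170:330],4);print(s['ee_pos'])
plan([.557,-.114,.378],-24,1)
E
```

```text
time: 10.58
ee_pos: [0.5764, 0.2864, 0.2317]
force: [-0.3, -0.5, 6.3]
grip_width: 0.045
time: 10.75
ee_pos: [0.5764, 0.2864, 0.2317]
force: [-1.2, 0.5, 6.1]
grip_width: 0.0449
time: 11.17
ee_pos: [0.5755, 0.2858, 0.3261]
ee_rot: [[0.914, -0.002, 0.406], [-0.406, -0.001, 0.914], [-0.001, -1.0, -0.002]]
force: [0.7, 0.7, -1.8]
grip_width: 0.0449
time: 11.5
ee_pos: [0.5764, 0.2862, 0.3828]
ee_rot: [[0.914, 0.004, 0.406], [-0.406, 0.001, 0.914], [0.003, -1.0, 0.003]]
force: [-0.7, 0.5, -0.8]
grip_width: 0.0449
[0.57643889 0.28623824 0.38277143]
now [0.5754 0.2858 0.3796] yaw -23.96 need mm [ -18.4 -399.8   -1.6] turn [ 0.1  0.  -0.1]
[np.float64(0.2911), np.float64(0.0037), np.float64(-0.7457), np.float64(0.0002), np.float64(0.0001), np.float64(-0.0002)]
mm/row 400.26375532718214 deg/row 0.09658236221494193
```

View pics/w9.png

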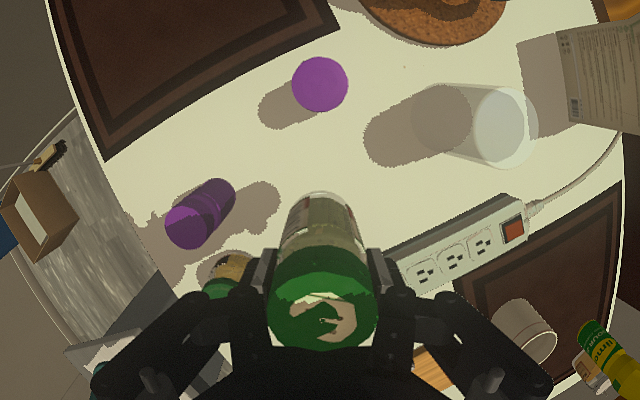

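View pics/s9.png

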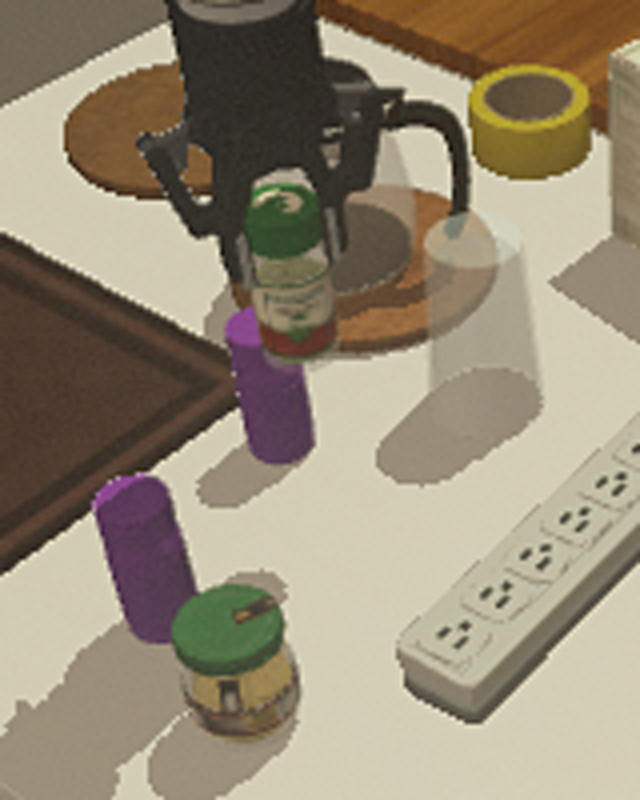

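```bash

python3 - <<'E'
from h import *
s,w=pickle.load(open('l9.pkl','rb'))
save('c9.png',w['pixels'][180:360,250:400],4)
z=s['ee_pos'][2]-.2317+.106
for u,v in((266,295),(380,295),(323,340),(323,265)):
    X=wz(s,w,u,v,z);print((u,v),s['ee_rot'].T@(X-s['ee_pos']))
E
```

```text
(266, 295) [-0.02184763  0.12566366  0.01155122]
(380, 295) [0.02127718 0.12580664 0.01137171]
(323, 340) [-0.00027269  0.12566512 -0.01160075]
(323, 265) [-0.0003504   0.12577624  0.02505718]
```

View pics/c9.png

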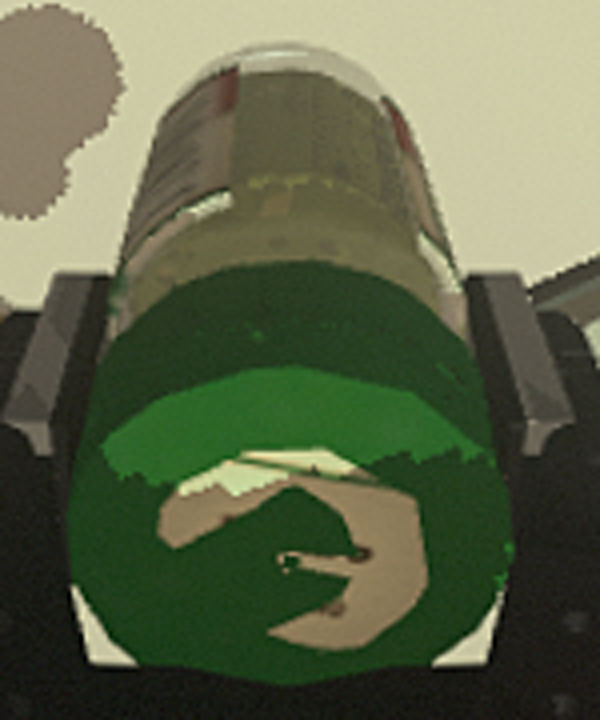

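```bash

python3 -m creep '[[[0.0145,0,-0.0375,0,0,0],[0.024,0,-0.0615,0,0,0],[0.0265,0,-0.0678,0,0,0],[0.0265,0,-0.0678,0,0,0],[0.0265,0,-0.0678,0,0,0]]]'| grep -E 'time|pos|force|wid'
python3 -m creep '[[[0.0265,0,-0.0678,0,0,0],[0.0265,0,-0.0678,0,0,0],[0.0265,0,-0.0678,0,0,0],[0.0265,0,-0.0678,0,0,0],[0.0265,0,-0.0678,0,0,0]]]'| grep -E 'time|pos|force|wid'
python3 -m creep '[[[0.024,0,-0.0615,0,0,0],[0.0165,0,-0.0425,0,0,0],[0,0,0,0,0,0],[0,0,0,0,0,0],[0,0,0,0,0,0]]]' 
python3 - <<'E'
from h import *
plan([.557,-.114,.257],-24,1)
s=observe();w=camera('wrist');S=camera('scene');pickle.dump((s,w,S),open('l10.pkl','wb'));save('w10.png',w['pixels'])
save('s10.png',S['pixels'][170:350,290:460],4)
plan([.557,-.114,.257],-24,1)
E
```

```text
time: 12.02
ee_pos: [0.5674, 0.1226, 0.3781]
force: [0.6, 1.0, -1.1]
grip_width: 0.0447
time: 12.43
ee_pos: [0.5591, -0.0594, 0.3783]
force: [1.9, -0.8, -0.6]
grip_width: 0.0447
time: 12.85
ee_pos: [0.5571, -0.1131, 0.3789]
ee_rot: [[0.914, -0.003, 0.407], [-0.407, 0.001, 0.914], [-0.003, -1.0, 0.0]]
force: [0.7, 0.3, 0.2]
grip_width: 0.0447
now [ 0.5571 -0.1131  0.3789] yaw -23.99 need mm [-1.000e-01 -9.000e-01 -1.219e+02] turn [-0.   0.  -0.2]
[np.float64(0.0014), np.float64(0.2438), np.float64(-0.0018), np.float64(-0.0), np.float64(0.0), np.float64(-0.0005)]
mm/row 121.90670379391702 deg/row 0.1767575449457837
now [ 0.5573 -0.1124  0.3794] yaw -23.9 need mm [  -0.3   -1.6 -122.4] turn [-0.   0.1 -0.1]
[np.float64(0.0012), np.float64(0.2449), np.float64(-0.0033), np.float64(-0.0), np.float64(0.0003), np.float64(-0.0003)]
mm/row 122.45426813979547 deg/row 0.1528888590109064
```

View pics/w10.png

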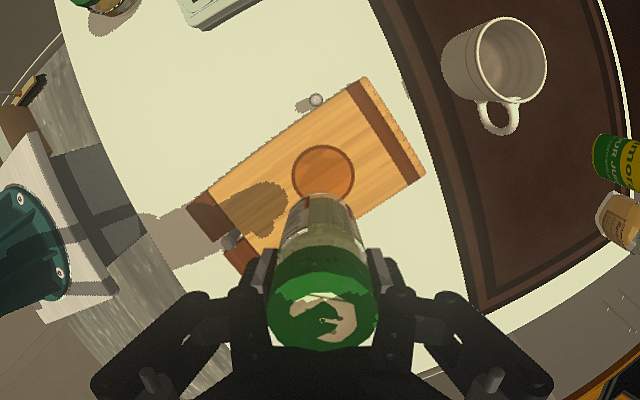

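View pics/s10.png

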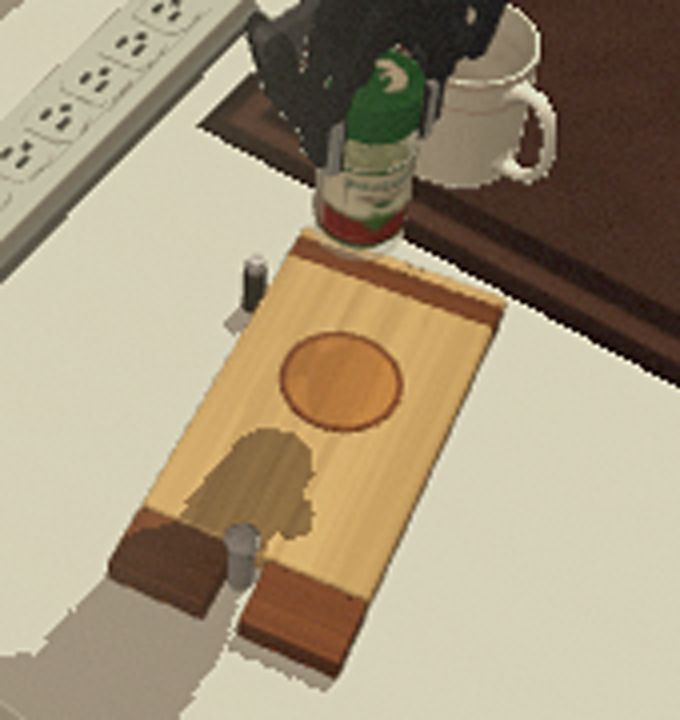

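```bash

python3 - <<'E'
from h import *
s,w,S=pickle.load(open('l10.pkl','rb'));print(wz(s,w,323,174,.018))
E
python3 -m creep '[[[0.001,0.03,-0.003,0,0,0],[0,0.06,0,0,0,0],[0,0.06,0,0,0,0],[0,0.05,0,0,0,0],[0,0.03,0,0,0,0]]]'| grep -E 'time|pos|force|wid'
python3 -m creep '[[[0,0.01,0,0,0,0],[0,0,0,0,0,0],[0,0,0,0,0,0]]]' 
python3 - <<'E'
from h import *
s=observe();w=camera('wrist');S=camera('scene');save('w11.png',w['pixels'])
save('s11.png',S['pixels'][200:340,310:450],5)
plan([.557,-.114,.250],-24,1)
E
```

```text
[ 0.55781124 -0.11064011  0.018     ]
time: 13.37
ee_pos: [0.5564, -0.1133, 0.2625]
force: [-0.0, 0.8, 0.0]
grip_width: 0.0447
time: 13.62
ee_pos: [0.5579, -0.1145, 0.2607]
ee_rot: [[0.914, 0.0, 0.405], [-0.405, -0.0, 0.914], [0.0, -1.0, -0.0]]
force: [0.1, -0.1, -0.8]
grip_width: 0.0445
now [ 0.5582 -0.115   0.2616] yaw -23.93 need mm [ -1.2   1.  -11.6] turn [-0.   0.1  0.1]
[np.float64(-0.0031), np.float64(0.0232), np.float64(0.0008), np.float64(-0.0), np.float64(0.0002), np.float64(0.0004)]
mm/row 11.687695064212523 deg/row 0.16151437721653183
```

View pics/s11.png

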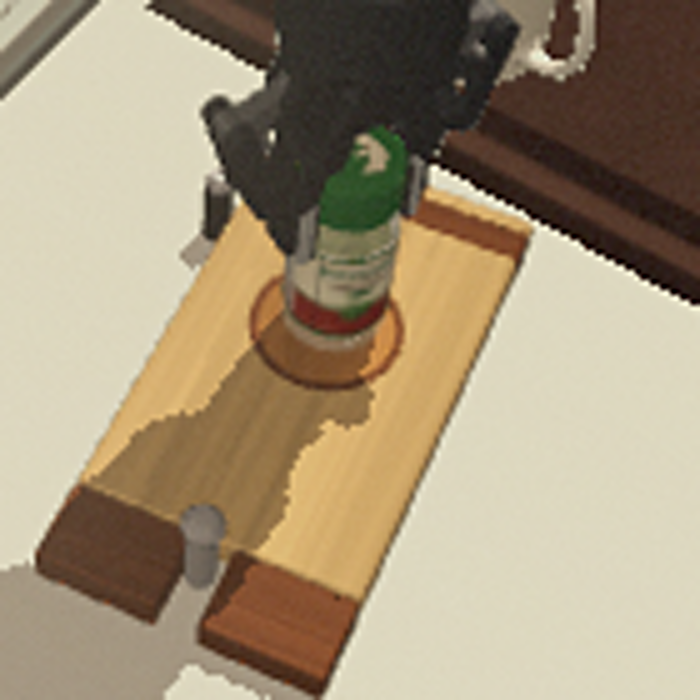

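View pics/w11.png

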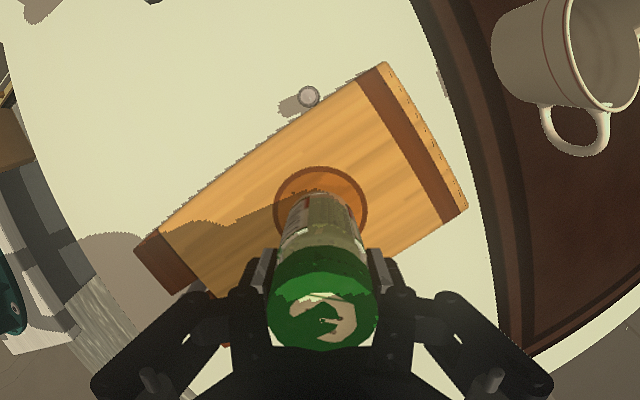

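```bash

python3 - <<'E'
from h import *
s,w,S=pickle.load(open('l10.pkl','rb'))
print(onz(S,310+338/5-.4,200+313/5-.4,.029),proj(S,[.557,-.1135,.029]),proj(S,[.557,-.1135,.135]), (310+338/5-.4,200+313/5-.4))
E
python3 -m creep '[[[-0.001,0.006,0.002,0,0,0],[0,0.006,0,0,0,0],[0,0.004,0,0,0,0],[0,0,0,0,0,0]]]' 
python3 -m creep '[[[0,0.002,0,0,0,0],[0,0.002,0,0,0,0],[0,0,0,0,0,0]]]'
```

```text
[ 0.55988415 -0.11765314  0.029     ] [374.92226858 262.12607518] [378.65463924 230.84411757] (377.20000000000005, 262.20000000000005)
time: 14.05
ee_pos: [0.5572, -0.114, 0.252]
ee_rot: [[0.914, -0.0, 0.406], [-0.406, 0.0, 0.914], [-0.0, -1.0, -0.0]]
force: [-0.6, 0.2, -0.6]
grip_width: 0.0445
time: 14.3
ee_pos: [0.5573, -0.1141, 0.25]
ee_rot: [[0.914, -0.0, 0.406], [-0.406, 0.0, 0.914], [-0.0, -1.0, -0.0]]
force: [0.2, 0.5, -0.7]
grip_width: 0.0443
```

```bash

for i in 1 2; do python3 -m creep '[[[0,0.001,0,0,0,0],[0,0.001,0,0,0,0],[0,0,0,0,0,0]]]' | grep -E 'pos|force'; done
```

```text
ee_pos: [0.5574, -0.1141, 0.2497]
force: [-1.9, 0.6, 4.4]
ee_pos: [0.5574, -0.1141, 0.2497]
force: [-4.3, 0.5, 12.3]
```

```bash

python3 -m creep '[[[0,-0.002,0,0,0,0],[0,0,0,0,0,0]]]' | grep -E 'pos|force'
python3 -m creep '[[[0,0,0,0,0,0],[0,0,0,0,0,0],[0,0,0,0,0,0]]]' 0.85 
python3 -m creep '[[[0,0,0,0,0,0],[0,0,0,0,0,0]]]'
python3 - <<'E'
from h import *
w=camera('wrist');S=camera('scene');save('w12.png',w['pixels'])
save('s12.png',S['pixels'][200:340,310:450],5)
E
```

```text
ee_pos: [0.5575, -0.1141, 0.2497]
force: [-1.4, 1.3, 5.8]
time: 15.22
ee_pos: [0.5574, -0.1141, 0.249]
ee_rot: [[0.914, -0.0, 0.406], [-0.406, -0.0, 0.914], [-0.0, -1.0, -0.0]]
force: [-0.4, -0.3, 0.9]
grip_width: 0.0723
time: 15.38
ee_pos: [0.5574, -0.114, 0.249]
ee_rot: [[0.914, -0.0, 0.406], [-0.406, 0.0, 0.914], [-0.0, -1.0, -0.0]]
force: [-0.3, -0.1, 0.6]
grip_width: 0.0726
```

View pics/s12.png

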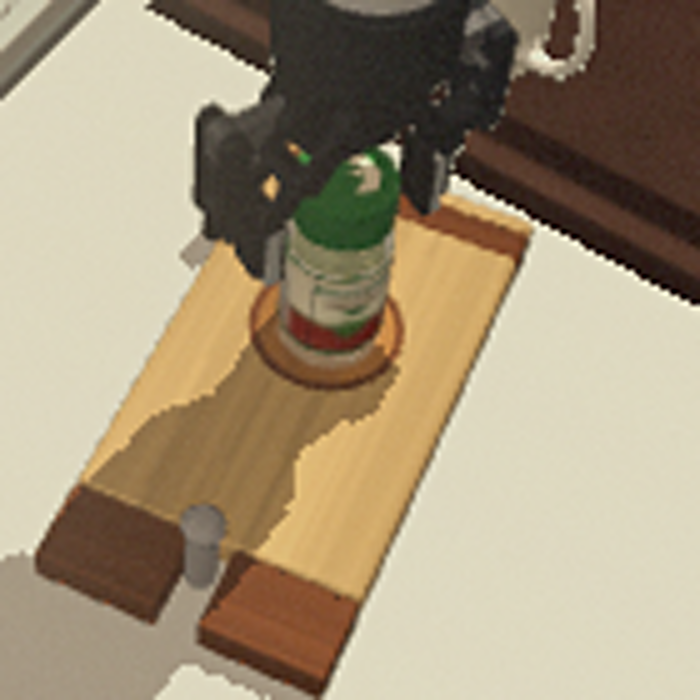

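View pics/w12.png

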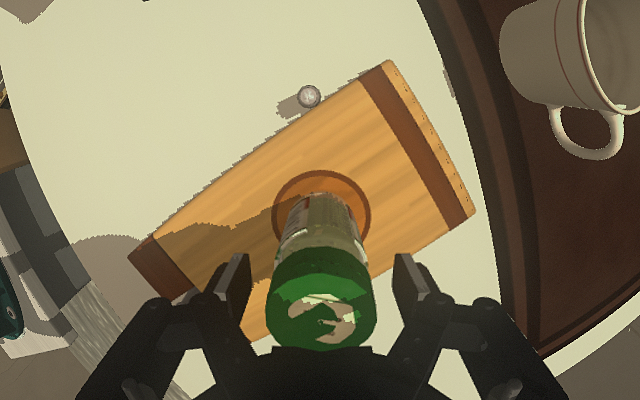

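```bash

python3 -m creep '[[[0,-0.02,0,0,0,0],[0,-0.04,0,0,0,0],[0,-0.06,0,0,0,0],[0,-0.08,0,0,0,0],[0,-0.08,0,0,0,0]]]' | grep -E 'pos|force'
python3 -m creep '[[[0,-0.02,0.06,0,0,0],[0,0,0.08,0,0,0],[0,0,0.08,0,0,0],[0,0,0.08,0,0,0],[0,0,0.08,0,0,0]]]' | grep -E 'pos|force'
python3 -m creep '[[[0,0,0.04,0,0,0],[0,0,0,0,0,0],[0,0,0,0,0,0]]]' 
python3 - <<'E'
from h import *
S=camera('scene');T=camera('top');pickle.dump((S,T),open('l13.pkl','wb'))
save('s13.png',S['pixels'][200:340,310:450],5);save('t13.png',T['pixels'][150:280,310:430],6);save('S13.png',S['pixels'])
E
```

```text
ee_pos: [0.5568, -0.1138, 0.3907]
force: [1.6, -1.0, 0.5]
ee_pos: [0.6348, 0.0613, 0.4005]
force: [0.3, -0.9, 0.4]
time: 16.57
ee_pos: [0.6427, 0.0791, 0.3996]
ee_rot: [[0.915, 0.0, 0.404], [-0.404, -0.0, 0.915], [0.0, -1.0, -0.0]]
force: [-1.2, 0.3, -0.7]
grip_width: 0.0727
```

View pics/s13.png

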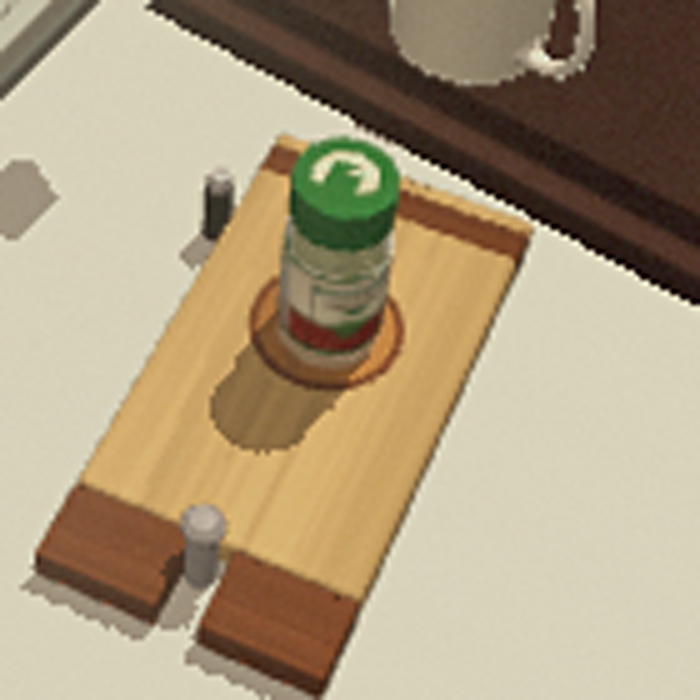

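View pics/t13.png

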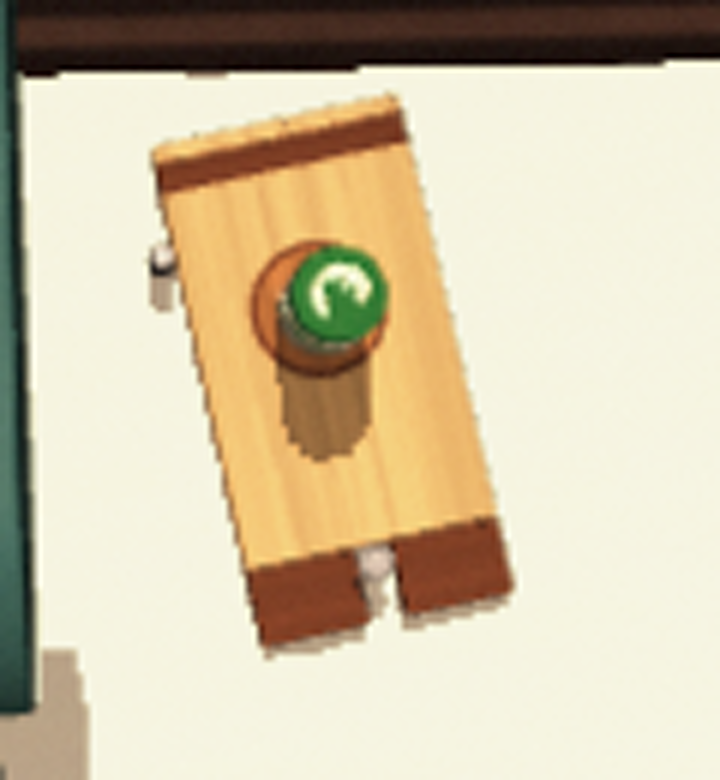

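View pics/S13.png

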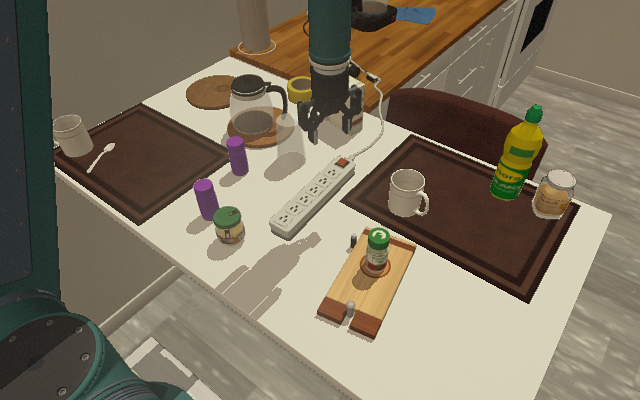

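```bash

python3 - <<'E'
from h import *
S,T=pickle.load(open('l13.pkl','rb'));_,_,S6,T6=pickle.load(open('l6.pkl','rb'));d=pickle.load(open('d0.pkl','rb'))
print('jar',onz(T,310+339.5/6-.4,150+295.5/6-.4,.124),onz(S,310+345.5/5-.4,200+178/5-.4,.124))
D=lambda a,b,y0,y1,x0,x1:np.abs(a['pixels'][y0:y1,x0:x1].astype(int)-b['pixels'][y0:y1,x0:x1]).mean().round(2)
print('board notch end',D(S,S6,300,340,315,350),'stop+far edge',D(S,S6,225,250,345,366),'mug',D(S,d['scene'],165,220,385,432),'mustard',D(S,d['scene'],205,228,212,245),'glass',D(S,d['scene'],130,160,278,300))
s=observe();print(s['force'],s['time'])
E
```

```text
jar [ 0.5549901 -0.1140909  0.124    ] [ 0.55559921 -0.11553368  0.124     ]
board notch end 1.93 stop+far edge 1.61 mug 4.11 mustard 8.07 glass 4.68
[-0.57543405 -0.33042658  0.28406004] 16.6667
```

```bash

python3 - <<'E'
from h import *
S,T=pickle.load(open('l13.pkl','rb'));d=pickle.load(open('d0.pkl','rb'));A=d['scene']
R=[]
for n,(y0,y1,x0,x1) in dict(mug=(165,220,385,432),must=(200,248,205,250),glass=(110,170,270,308)).items():
    a,b=A['pixels'][y0:y1,x0:x1],S['pixels'][y0:y1,x0:x1]
    g=lambda i:np.float32(cv2.cvtColor(i,cv2.COLOR_RGB2GRAY))
    print(n,cv2.phaseCorrelate(g(a),g(b)))
    R.append(cv2.resize(np.hstack([a,b]),(400,190)))
save('cmp.png',np.vstack(R))
E
```

```text
mug ((-0.011983603517339958, 0.07106169132323004), 0.998169821086857)
must ((0.5282586272569922, -0.12083162023990823), 0.8886697888374329)
glass ((-0.018946493016649413, -0.07222635106423425), 0.4851888140042623)
```

View pics/cmp.png

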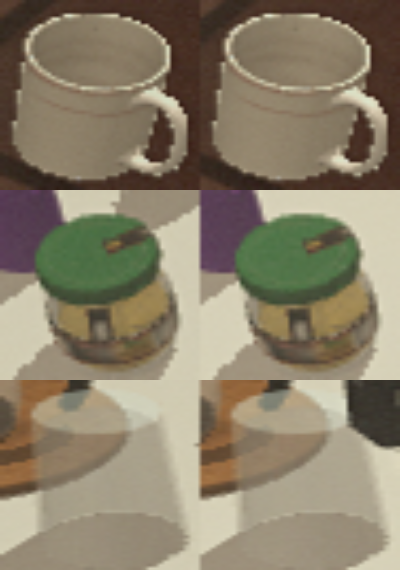

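```bash
python3 -c "
from bench import *
print(finish_job())"
```

```text
the job is handed in; nothing more can be done
None
```

The job is handed in: the board is swung home against the stop pin, and the green-capped spice jar stands upright on its inlay. It took about 17 s of the 64 s.

**Board:** I pushed it with the shut fingers at the push edge until it stopped moving and the push force rose to about 11 N. The last pictures show the notch end in the same place as right after the push. By image the long side sits 8 mm from the stop pin's centre. Contact would be 7 mm, so that is within the 1–2 mm measuring error.

**Seating:** The inlay measured 129 mm from the pivot, against 130 mm nominal, so the notch looks fully seated. My heading estimates for the board ranged from 9.2° to 10.9°, against 9.6° worked out from the pins, so that check is only good to about 1°.

**Jar:** I gripped it at 30 N, set it down with up to 12 N on the board, eased that to 6 N before letting go, and then lifted clear. The last pictures put it at about (0.555, −0.115), within about 2 mm of the inlay centre at (0.557, −0.114). One earlier reading of the inlay from the wrist camera, 3–4 mm off in y, disagreed slightly.

**Other things:** The mug, mustard jar and glass look unchanged in the before-and-after pictures. The mustard and glass image comparisons matched less cleanly. I put that down to a shadow that moved away by the mustard jar and the gripper in the glass picture. The robot was touching nothing at the end, with about 0.7 N of sensor noise.

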